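# Walk a microscope base round to the alignment fence

## Task

The white microscope base stands askew on the repair bench and is too heavy to pick up: walk it round with slow pushes of the fingertips until its back (the end with the steel pillar collar) is flush along the straight steel fence, neither end of the back sticking out past the fence's ends. Push only against its side walls: keep off its top with the glass plate and the collar, and do not lift, tip or knock it. Leave everything else on the bench where it stands.

Things in the scene. Friction and masses are not known exactly. Their poses are not given: they have to be found in the camera images.
- base: White cast microscope base on four rubber feet (centres 68 x 96 mm apart), 0.9 kg: block 120 mm deep (x), 150 mm wide (y), side walls 4 to 42 mm above the bench. Origin: centre of the underside. +x points out of its back, the wall nearest the steel collar. Starts turned 30 to 70 degrees anticlockwise (from above) of its proper heading, origin 155 to 185 mm from the fence face. Stays where left.
- base_top: Top of the base, fixed to it, not to be touched: white deck 104 x 134 mm (8 mm in from the walls), 42 to 48 mm above the bench, with a round pale frosted glass plate (72 mm across), two spring clips and, near the back, a steel pillar collar 40 mm across rising to 70 mm above the bench. Origin: centre of the deck's underside, axes as the base's.
- base_back (a point): Middle of the bottom edge of the base's back wall, at bench height (60 mm along the base's +x from its origin), axes as the base's.
- fence: Straight steel fence bar screwed to the bench (cannot move), 200 mm long (its y), 20 mm thick (its x), 30 mm high, with a 5 mm thick foot on the far side only. Origin: centre of the bar's underside. Its -x side, towards the robot, is the face to align to.
- fence_face (a point): Middle of the bottom edge of the fence's working face, at bench height; axes as the fence's: x points into the fence (away from the robot), y along it. The fence ends lie at y = +100 and -100 mm. The base is home when its x and the fence's x agree and base_back is on this face.
- eyepiece_a: Black eyepiece standing behind the fence, 40 mm across, 55 mm high; origin centre of underside. Leave alone.
- eyepiece_b: Second eyepiece, the same. Leave alone.
- objective: Black stub of an objective lens, 52 mm across, 42 mm high, left of the fence; origin centre of underside. Leave alone.
- dish: Glass dish, 80 mm across, 16 mm high, right of the fence; origin centre of underside. Leave alone.
- focus_knob: Grey knob with a steel stub, 46 mm across, 36 mm high, right of the base; origin centre of underside. Leave alone.
- screwdriver: Screwdriver, 160 mm long, lying left of the base; x along it towards the tip. Leave alone.
- lens_case: Black case 50 x 70 x 30 mm, further right; origin centre of underside. Leave alone.
Things that resemble listed ones, but are neither listed nor needed, are in the scene too. What is meant by the base is not brown, purple or yellow, and is the larger of those in its own colour.

How it is judged:
By the outcome, as a careful person would: the job done as asked, in the order asked, and still so for the second after the job is handed in, with the robot touching nothing.
It also fails if it takes over 61 s, if anything falls off the work surface, if the arm or the gripper's body presses on something with over 40 N, if the wrist force passes 120 N, or if a joint passes its speed limit or range.

## Robot

A 6-joint arm with a two-finger parallel gripper is mounted at the origin on the work surface. World frame = base frame: x ahead of the robot, y to its left, z up, the work surface at z = 0. Lengths are in m, angles in rad, forces in N, time in s.
With the tool pointing down it reaches from about 0.35 to 0.85 m from the base axis. Payload 8.1 kg.
Tool frame: the origin (TCP) lies where the fingers leave the gripper's body, on its centre line; the fingertips stand 84 mm ahead of it and the grasp point (between the pads) lies 65 mm ahead of it; z points along the fingers, y is the line along which they close (so a half turn about z gives the same grasp; the last joint's range is limited). The gripper opens to 93 mm and grips with 3 to 60 N. Pads are 15 mm wide; open, the fingers measure 128 mm over their backs; the gripper's body (75 mm by 188 mm) begins 65 mm behind the grasp point.
Start: joints at [1.148, 0.13, 1.488, -0, 1.523, -0.085], TCP at [0.199, 0.566, 0.303] pointing down, gripper open.
Joint ranges: [-2.96, 2.96], [-0.89, 2.26], [0.02, 2.5], [-1.34, 4.48], [0, 2.73], [-2.66, 2.66]. Speed limits (rad/s): [2.39, 2.39, 2.79, 3.14, 3.14, 3.14].

## Interface

Orientations are given as a rotation vector (axis times angle).
In Python, from plant import robot gives the robot as it stands.
- The arm moves only by the shell command python3 -m jog 'ROWS' [FORCE]. ROWS is text: rows parted by semicolons, each of 5 numbers parted by spaces: the opening, from 0 (shut) to 1 (fully open), then the shift along the tool's x, y, z in m, then the turn about the tool's z in degrees. A call has 1 to 10 rows; each row shifts and turns the commanded pose from where the row before left it, along the tool's axes as they then stand; what a row does not reach is not made up. A row lasts 1/12 s, in which the tool goes at most 41.7 mm and 7.16 degrees, less where a joint would pass 70% of its speed; a pose out of reach is approached as far as the arm can. A call with a gripper value outside its range is refused whole. The fingers move at their own pace and stop on an object; FORCE is the grip in N (left out, the last holds). Time passes only in rows, so rows that do not move let the fingers close. It gives the time, the measured TCP pose, the force, the opening and the grip force at its end, in the units of the state.
- robot.read_state(): the state, without advancing time (a new reading comes with each control period).
- robot.read_camera(name): name is "scene" or "top" or "wrist"; returns a dict with "color" (400x640x3 uint8, red, green, blue), "intrinsics" (3x3 intrinsics, pixels), "k1" (the pictures are not rectified: a ray, as slopes to the right and down, at radius r is drawn at 1 + k1 r^2 times it, then the intrinsics apply), "pose" (4x4, takes a point from camera to world coordinates); the wrist camera has in their place "tool_from_camera" (4x4, takes a point from camera to tool coordinates, whose origin is the TCP and whose axes are the flange's). Camera axes: x right, y down, z forward; pixel columns grow to the right and rows downward; lengths in m; the calibration is good to about 2 mm. A picture is of the moment at which its call begins: read the wrist's pose just before it. There is no depth.
- robot.close_job(): hands the job in; it is judged then, once.
The state is a dict: "t": time; "q": joint angles; "dq": joint speeds; "joint_torque": joint torques, N m; "tool_pos": TCP position; "orientation": TCP orientation; "force": force on the tool from outside, world axes, zero at the start; "wrist_torque": the same for the moment, N m; "opening": finger opening in m; "gripper_force": force on a finger pad.
Only numpy, scipy, OpenCV 4.12 (cv2) and the standard library are available. Lean on these libraries where they do the work, as an engineer would, in place of code of your own. Each camera call takes 0.05 s, during which the arm holds its last target. There are 200 camera calls.

## Working session

There is one attempt and no reset: what is moved stays moved. The work goes in short steps, Python scripts to look and compute and a shell command to move; the robot and the scene stay as the last step left them, time stands still between calls to the robot, and variables do not carry over. Pictures are saved under pics/ and viewed, at most 10 in all, crops included, and the job is handed in when it is done.

```bash
mkdir -p pics; ls; cat > h.py <<'E'
import numpy as np, cv2
from plant import robot
from scipy.spatial.transform import Rotation as R
def pix2w(c,uv,z,pose=None):
    P=c["pose"] if pose is None else pose; K=c["intrinsics"]
    uv=np.atleast_2d(uv).astype(float)
    d=np.column_stack([(uv[:,0]-K[0][2])/K[0][0],(uv[:,1]-K[1][2])/K[1][1]])
    s=d.copy()
    for _ in range(20): s=d/(1+c["k1"]*(s**2).sum(1,keepdims=True))
    r=np.column_stack([s,np.ones(len(s))])@P[:3,:3].T
    return P[:3,3]+r*((z-P[2,3])/r[:,2])[:,None]
E
python3 - <<'E'
from h import *
for n in("top","scene"):
    c=robot.read_camera(n); cv2.imwrite(f"pics/{n}0.png",c["color"][:,:,::-1]); print(n,c["intrinsics"],c["k1"],c["pose"])
s=robot.read_state(); print(s["t"],s["tool_pos"],s["orientation"],R.from_rotvec(s["orientation"]).as_matrix().round(3),s["force"])
E
```

```text
pics
top [[373.71419932   0.         320.3530761 ]
 [  0.         373.71419932 199.39386737]
 [  0.           0.           1.        ]] 0.027397976301847038 [[-0.025436   -0.98959834  0.14159144  0.34227726]
 [-0.99947306  0.02803141  0.01636564 -0.02393855]
 [-0.02016442 -0.14110055 -0.98978989  1.34718789]
 [ 0.          0.          0.          1.        ]]
scene [[461.43609947   0.         324.21112127]
 [  0.         461.43609947 206.05190128]
 [  0.           0.           1.        ]] -0.026778209962485557 [[-0.40004374  0.59644045 -0.69586191  1.39295164]
 [ 0.9163965   0.24912294 -0.31329734  0.38549118]
 [-0.01350804 -0.76301806 -0.64623601  0.86866783]
 [ 0.          0.          0.          1.        ]]
0.1 [0.19868456 0.56575222 0.30181554] [-5.28061208e-01 -3.09650472e+00  2.46565056e-03] [[-0.943  0.331 -0.001]
 [ 0.331  0.943 -0.001]
 [ 0.    -0.002 -1.   ]] [-1.03353611  0.02194029 -0.05717277]
```

View pics/top0.png

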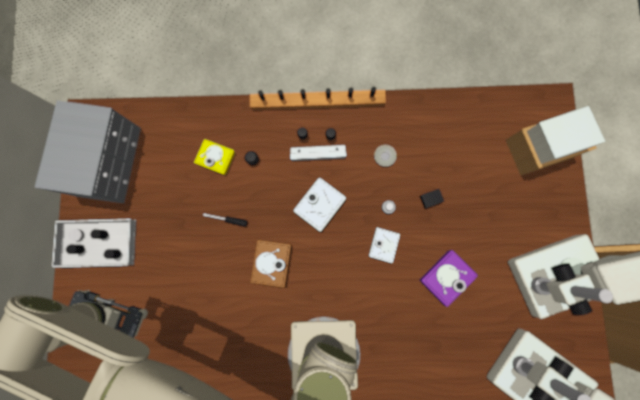

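View pics/scene0.png

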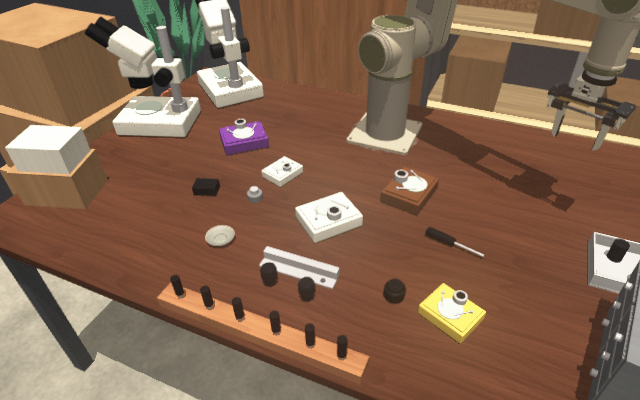

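The base is the white block at about (320,204) in the top view. The fence is at (318,153), and the smaller white decoy is at (385,245). I'll enlarge that area next.

```bash
python3 - <<'E'
import cv2
a=cv2.imread("pics/top0.png")[135:245,275:405]; cv2.imwrite("pics/topc.png",cv2.resize(a,None,fx=5,fy=5,interpolation=cv2.INTER_CUBIC))
b=cv2.imread("pics/scene0.png")[180:300,240:380]; cv2.imwrite("pics/scenec.png",cv2.resize(b,None,fx=5,fy=5,interpolation=cv2.INTER_CUBIC))
E
```

```text
(no output)
```

View pics/topc.png

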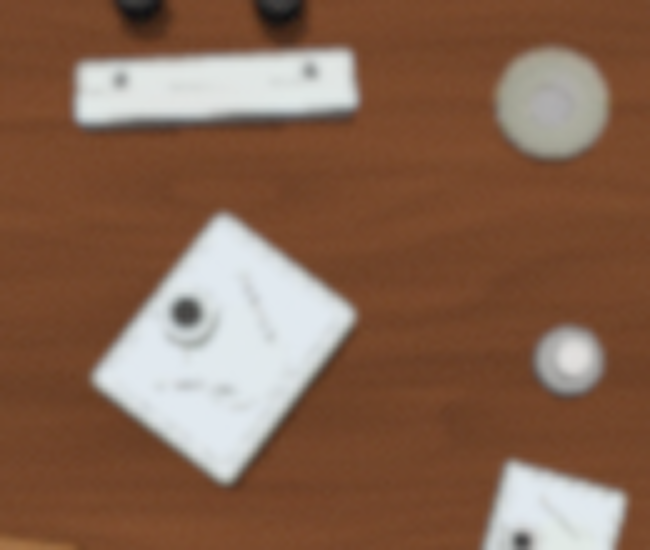

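View pics/scenec.png

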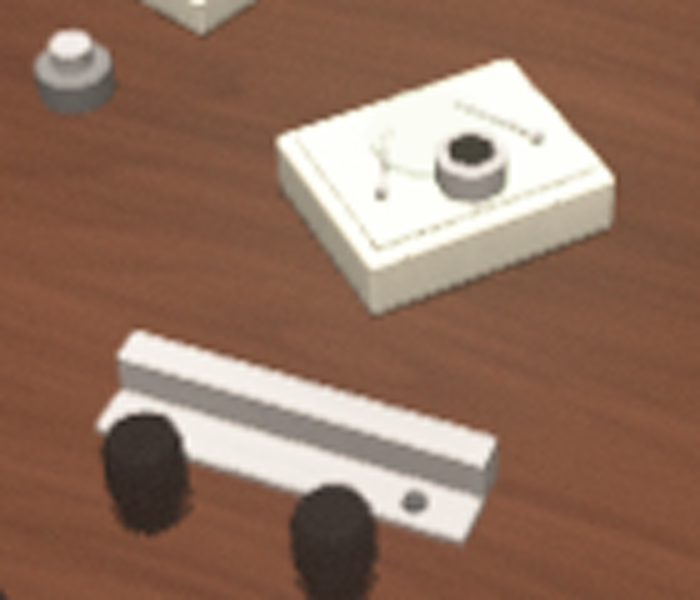

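The crops show the top corners of the base in topc at (222,212), (357,315), (228,487) and (92,378), with the collar near the back at (188,315). The upper edge of the fence face runs (138,332) to (497,438) in scenec and about (77,123) to (357,108) in topc.

```bash
python3 - <<'E'
from h import *
t=robot.read_camera("top"); s=robot.read_camera("scene")
f=lambda a,o:(np.array(a)-2)/5+np.array(o)
bt=pix2w(t,f([(222,212),(357,315),(228,487),(92,378)],(275,135)),.042)
bs=pix2w(s,f([(372,262),(278,140),(510,60),(614,180)],(240,180)),.042)
print("base top-cam\n",bt.round(4),"\nscene\n",bs.round(4))
for b in(bt,bs):
    print(b.mean(0).round(4),[np.linalg.norm(b[i]-b[(i+1)%4]).round(4) for i in range(4)])
    # back is corner0(far) - corner3(left)
    for v in((b[0]-b[1]+b[3]-b[2]),): print("x-axis heading",np.degrees(np.arctan2(v[1],v[0])).round(1))
for n,c,p,o in(("top",t,[(77,123),(357,108)],(275,135)),("scene",s,[(497,438),(138,332)],(240,180))):
    w=pix2w(c,f(p,o),.03); d=w[1]-w[0]; print(n,w.round(4),w.mean(0).round(4),np.linalg.norm(d),"x heading",np.degrees(np.arctan2(d[1],d[0]))+90)
print("knob",pix2w(t,f([(568,360)],(275,135)),.03),"dish",pix2w(t,f([(552,103)],(275,135)),.01))
print("objective",pix2w(t,[(252,158)],.04),"driver",pix2w(t,[(204,215),(247,223)],.01),"brown",pix2w(t,[(271,263)],.04),"white2",pix2w(t,[(385,245)],.04))
E
```

```text
base top-cam
 [[ 6.096e-01  4.000e-04  4.200e-02]
 [ 5.328e-01 -9.290e-02  4.200e-02]
 [ 4.143e-01  1.100e-03  4.200e-02]
 [ 4.933e-01  9.480e-02  4.200e-02]] 
scene
 [[ 0.6087  0.002   0.042 ]
 [ 0.5398 -0.0867  0.042 ]
 [ 0.4246  0.0052  0.042 ]
 [ 0.4996  0.0959  0.042 ]]
[0.5125 0.0009 0.042 ] [np.float64(0.1209), np.float64(0.1513), np.float64(0.1226), np.float64(0.1498)]
x-axis heading 50.2
[0.5182 0.0041 0.042 ] [np.float64(0.1123), np.float64(0.1473), np.float64(0.1178), np.float64(0.144)]
x-axis heading 51.3
top [[ 0.6808  0.104   0.03  ]
 [ 0.6857 -0.0988  0.03  ]] [0.6832 0.0026 0.03  ] 0.20286862788256121 x heading 1.3912948162444536
scene [[ 0.6869  0.1041  0.03  ]
 [ 0.6911 -0.0925  0.03  ]] [0.689  0.0058 0.03  ] 0.19664676684574983 x heading 1.2311656569243041
knob [[ 0.49818902 -0.24129268  0.03      ]] dish [[ 0.69017076 -0.24250908  0.01      ]]
objective [[0.68670302 0.23984635 0.04      ]] driver [[0.48861189 0.4191893  0.01      ]
 [0.45538541 0.26384639 0.01      ]] brown [[0.31219346 0.17380413 0.04      ]] white2 [[ 0.36372466 -0.22173627  0.04      ]]
```

The base centre is at about (0.515, 0.002) with heading about 50.7°. The fence face centre is at about (0.686, 0.004) with heading about 1.3°. The sizes match the given 120 x 150 and 200 mm.

My plan:
1. Push the left wall near the back corner with closed fingers, turning it about 15° clockwise.
2. Push the front wall with both fingers open to finish the turn.
3. Push straight up to the fence.

```bash
python3 -m jog '0 -0.025 -0.022 0 0;0 -0.025 -0.022 0 0;0 -0.025 -0.022 0 0;0 -0.025 -0.022 0 0;0 -0.025 -0.022 0 0;0 -0.025 -0.022 0 0;0 -0.025 -0.022 0 0;0 -0.025 -0.022 0 0' 20
python3 -m jog '0 -0.025 -0.022 0 0;0 -0.025 -0.022 0 0;0 -0.025 -0.022 0 0;0 -0.025 -0.022 0 0;0 -0.025 -0.022 0 0;0 -0.025 -0.022 0 0;0 -0.025 -0.022 0 0;0 -0.025 -0.022 0 0'
python3 -m jog '0 0 0 0.012 -6.9;0 0 0 0.012 -6.9;0 0 0 0.012 -6.9;0 0 0 0.012 -6.9;0 0 0 0.012 -6.9;0 0 0 0.012 -6.9;0 0 0 0.012 -6.9;0 0 0 0.012 -6.9;0 0 0 0.012 -6.9;0 0 0 0.012 -6.9'
python3 - <<'E'
from h import *
s=robot.read_state();M=R.from_rotvec(s["orientation"]).as_matrix();print(s["t"],s["tool_pos"],"y head",np.degrees(np.arctan2(M[1,1],M[0,1])),s["q"].__repr__())
c=robot.read_camera("wrist");cv2.imwrite("pics/w1.png",c["color"][:,:,::-1]);print(c["tool_from_camera"],c["intrinsics"],c["k1"])
E
```

```text
t: 0.87
tool_pos: [0.3296, 0.3323, 0.3027]
orientation: [0.528, 3.097, 0.0]
force: [-0.2, -0.5, -0.7]
opening: 0.0441
gripper_force: 0.0
t: 1.53
tool_pos: [0.46, 0.0998, 0.3028]
orientation: [0.528, 3.097, 0.0]
force: [1.1, 0.3, -0.6]
opening: 0.0003
gripper_force: 0.0
t: 2.37
tool_pos: [0.4594, 0.1014, 0.182]
orientation: [1.327, -2.847, -0.0]
force: [0.5, 1.0, 0.6]
opening: 0.0005
gripper_force: 0.0
2.3667 [0.45937843 0.10140979 0.18201337] y head 139.98777675358966 array([ 1.08220010e-01, -1.31876163e-01,  1.97586120e+00, -1.47588550e-06,
        1.29787631e+00, -2.33502723e+00])
[[ 5.99432099e-04 -9.71406846e-01 -2.37420262e-01  6.54965641e-02]
 [ 9.99999516e-01  3.97000879e-04  9.00438892e-04 -8.49649926e-04]
 [-7.80436451e-04 -2.37420687e-01  9.71406613e-01 -8.26250352e-02]
 [ 0.00000000e+00  0.00000000e+00  0.00000000e+00  1.00000000e+00]] [[313.97102085   0.         317.72010323]
 [  0.         313.97102085 199.68137668]
 [  0.           0.           1.        ]] -0.014586428436683755
```

View pics/w1.png

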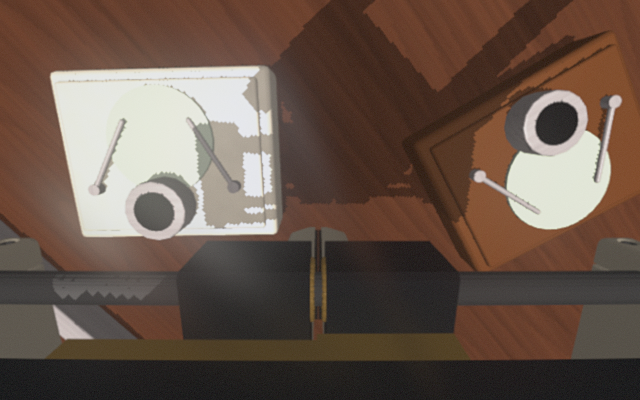

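The wrist view shows the base with its top corners at about (53,75), (268,68), (277,234) and (84,236). The collar end is nearest the fingers and the left wall faces them. I'll refine the pose from these.

```bash
python3 - <<'E'
from h import *
s=robot.read_state();T=np.eye(4);T[:3,:3]=R.from_rotvec(s["orientation"]).as_matrix();T[:3,3]=s["tool_pos"]
c=robot.read_camera("wrist");P=T@c["tool_from_camera"]
b=pix2w(c,[(84,236),(53,75),(268,68),(277,234)],.042,P)
print(b.round(4),b.mean(0).round(4),[np.linalg.norm(b[i]-b[(i+1)%4]).round(4) for i in range(4)])
v=b[0]-b[1]+b[3]-b[2];h=np.arctan2(v[1],v[0]);print("heading",np.degrees(h))
h=np.arctan2(v[1],v[0]);ex=np.array([np.cos(h),np.sin(h)]);ey=np.array([-ex[1],ex[0]])
d=s["tool_pos"][:2]-b.mean(0)[:2];print("tool in base frame",d@ex,d@ey)
E
```

```text
[[ 0.6031  0.0022  0.042 ]
 [ 0.5323 -0.086   0.042 ]
 [ 0.4193  0.0023  0.042 ]
 [ 0.4906  0.0927  0.042 ]] [0.5113 0.0028 0.042 ] [np.float64(0.1132), np.float64(0.1433), np.float64(0.1152), np.float64(0.1444)]
heading 51.51331287453519
tool in base frame 0.04392657824292071 0.10290471792943301
```

```bash
python3 -m jog '0 0 0.004 0.0143 0;0 0 0.004 0.0143 0;0 0 0 0.0143 0;0 0 0 0.0143 0;0 0 0 0.0143 0;0 0 0 0.0143 0;0 0 0 0 0' 
python3 -m jog '0 0 -0.003 0 0;0 0 -0.003 0 0;0 0 -0.003 0 0;0 0 -0.003 0 0;0 0 -0.003 0 0;0 0 -0.003 0 0;0 0 -0.003 0 0;0 0 -0.003 0 0;0 0 -0.003 0 0'
python3 -m jog '0 0 -0.003 0 0;0 0 -0.003 0 0;0 0 -0.003 0 0;0 0 -0.003 0 0;0 0 -0.003 0 0;0 0 -0.003 0 0;0 0 -0.003 0 0;0 0 -0.003 0 0'
python3 - <<'E'
from h import *
c=robot.read_camera("wrist");cv2.imwrite("pics/w2.png",c["color"][:,:,::-1])
E
```

```text
t: 3.05
tool_pos: [0.452, 0.1064, 0.095]
orientation: [1.311, -2.851, -0.002]
force: [-0.8, -0.7, -0.4]
opening: 0.0005
gripper_force: 0.0
t: 3.8
tool_pos: [0.474, 0.0897, 0.0971]
orientation: [1.319, -2.851, -0.003]
force: [-3.4, 5.9, 3.9]
opening: 0.0005
gripper_force: 3.3
t: 4.47
tool_pos: [0.4921, 0.0743, 0.097]
orientation: [1.319, -2.851, -0.003]
force: [-3.9, 6.1, 4.0]
opening: 0.0006
gripper_force: 3.3
```

View pics/w2.png

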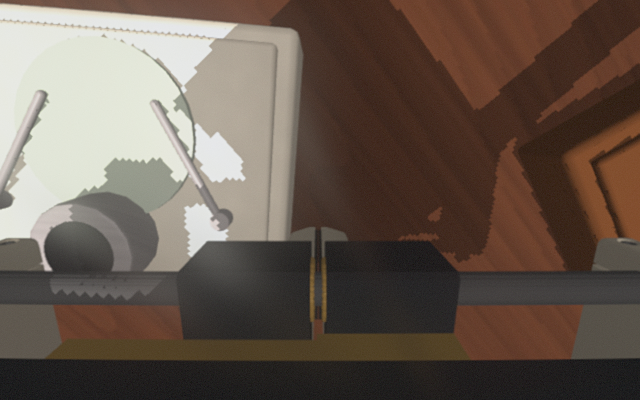

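The wrist view shows the left wall's top edge running from (299,32) to (291,238), with the corner between front and left walls at (299,32) and the front edge running to (0,5).

```bash
cat >> h.py <<'E'
def wrist():
    s=robot.read_state();T=np.eye(4);T[:3,:3]=R.from_rotvec(s["orientation"]).as_matrix();T[:3,3]=s["tool_pos"]
    c=robot.read_camera("wrist");return s,T,c,T@c["tool_from_camera"]
E
python3 - <<'E'
from h import *
s,T,c,P=wrist()
b=pix2w(c,[(299,32),(291,238),(5,5)],.042,P);print(b.round(4))
d=b[1]-b[0];print("heading via left wall",np.degrees(np.arctan2(d[1],d[0])));d=b[0]-b[2];h=np.arctan2(d[1],d[0])-np.pi/2
print("via front",np.degrees(h))
t=robot.read_camera("top");cv2.imwrite("pics/t2.png",cv2.resize(t["color"][135:245,275:405,::-1],None,fx=5,fy=5,interpolation=cv2.INTER_CUBIC))
E
```

```text
[[ 0.4334 -0.0084  0.042 ]
 [ 0.4938  0.0552  0.042 ]
 [ 0.5158 -0.0923  0.042 ]]
heading via left wall 46.45386805099477
via front 44.435308612480284
```

View pics/t2.png

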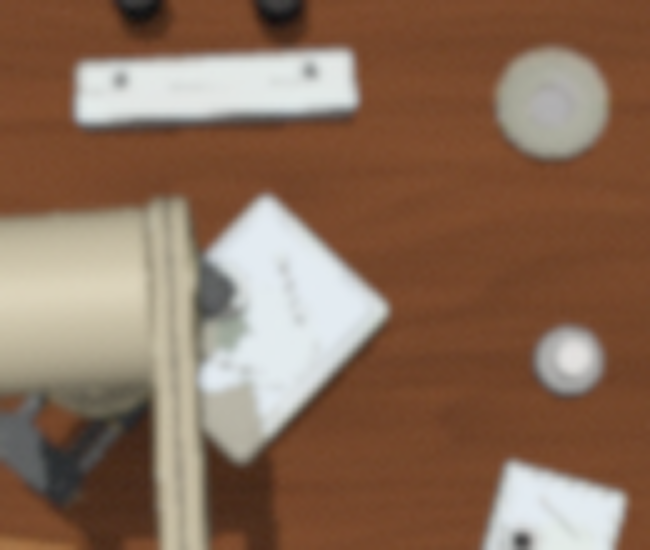

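The base turned about 6° and moved about 25 mm to the right. It is now at about (0.529, -0.019) with heading about 45°. Next I'll go to the front wall with the fingers open.

```bash
python3 -m jog '0 0 0.006 0 0;0 0 0.006 -0.01 0;0 0 0 -0.03 5;0 0 0 -0.03 0;0 0 0 -0.01 0' 
python3 -m jog '1 0.0225 -0.011 0 0;1 0.0225 -0.011 0 0;1 0.0225 -0.011 0 0;1 0.0225 -0.011 0 0;1 0.0225 -0.011 0 0;1 0.0225 -0.011 0 0;1 0 0 0 0'
python3 - <<'E'
from h import *
s,T,c,P=wrist();M=T[:3,:3];print(s["t"],s["tool_pos"],"y head",np.degrees(np.arctan2(M[1,1],M[0,1])),s["q"][5],s["opening"])
cv2.imwrite("pics/w3.png",c["color"][:,:,::-1])
E
```

```text
t: 5.03
tool_pos: [0.4847, 0.0815, 0.1811]
orientation: [-1.191, 2.902, -0.004]
force: [0.8, 0.5, 0.7]
opening: 0.0004
gripper_force: 0.0
t: 5.62
tool_pos: [0.4321, -0.0634, 0.1764]
orientation: [1.19, -2.906, 0.002]
force: [-0.3, -0.2, 0.3]
opening: 0.0427
gripper_force: 0.0
5.6167 [ 0.43209975 -0.06338085  0.17638756] y head 134.531404165982 -2.6092366228418475 0.04273192701228654
```

View pics/w3.png

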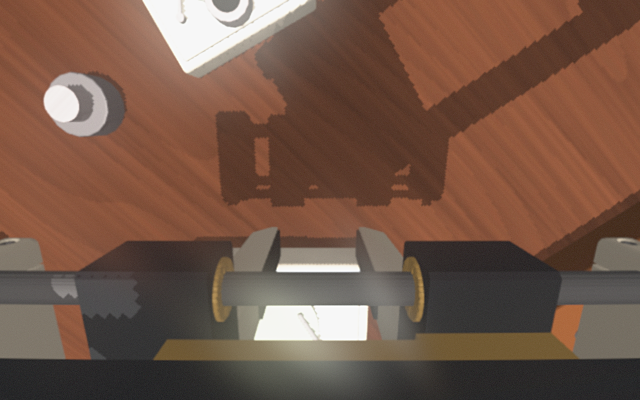

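The fingers are behind the base's front wall, with part of the base visible between them. The small white decoy and the knob are well clear ahead of the camera. I'll shift -25 mm along the wall, descend and start the guided turn, and track the pose with a silhouette fit in the scene camera.

```bash
cat >> h.py <<'E'
from scipy.optimize import minimize
def proj(c,X):
    P=np.linalg.inv(c["pose"]);x=X@P[:3,:3].T+P[:3,3];s=x[:,:2]/x[:,2:];s=s*(1+c["k1"]*(s**2).sum(1,keepdims=True))
    K=c["intrinsics"];return s*[K[0][0],K[1][1]]+[K[0][2],K[1][2]]
BOX=np.array([(x,y,z) for x in(-60,60) for y in(-75,75) for z in(4,42)]+[(x,y,48) for x in(-52,52) for y in(-67,67)])/1000
def fit(c,g,S=4):
    im=cv2.resize(c["color"],None,fx=S,fy=S,interpolation=cv2.INTER_CUBIC)
    h=cv2.cvtColor(im,cv2.COLOR_RGB2HSV);m=((h[...,1]<75)&(h[...,2]>110)).astype(np.uint8)
    def hull(p,grow=0):
        t=np.radians(p[2]);q=BOX*[1+grow,1+grow,1];X=np.column_stack([p[0]+q[:,0]*np.cos(t)-q[:,1]*np.sin(t),p[1]+q[:,0]*np.sin(t)+q[:,1]*np.cos(t),q[:,2]])
        k=np.zeros_like(m);u=(proj(c,X)+.5)*S-.5;cv2.fillConvexPoly(k,cv2.convexHull(np.round(u*16).astype(np.int32)),1,shift=4);return k
    def cost(v):
        k=hull(v*[.01,.01,5]);a=(k&m).sum();return 1-a/(k.sum()+((m&W)&(1-k)).sum())
    W=1;g=np.array(g,float)
    for grow in(.6,.25,.25):
        W=hull(g,grow);r=minimize(cost,g/[.01,.01,5],method="Nelder-Mead",options=dict(initial_simplex=g/[.01,.01,5]+np.vstack([np.zeros(3),1.2*np.eye(3)])));g=r.x*[.01,.01,5]
    return g,1-r.fun
def where(g,cams=("scene",)):
    s,T,_,_=wrist();M=T[:3,:3];p=s["tool_pos"];print("t",round(s["t"],2),"tcp",p.round(4),"yhead",np.degrees(np.arctan2(M[1,1],M[0,1])).round(1),"j6",s["q"][5].round(2),"F",np.round(s["force"],1),"open",round(s["opening"],3))
    for n in cams:
        b,i=fit(robot.read_camera(n),g)
        if n=="scene": b[:2]-=[.0045,.0025]
        t=np.radians(b[2]);d=p[:2]-b[:2];print(n,b.round(4),"iou",round(i,3),"tcp in base",(d@[np.cos(t),np.sin(t)]).round(4),(d@[-np.sin(t),np.cos(t)]).round(4))
E
python3 -m jog '1 -0.003 -0.0085 0 0;1 -0.003 -0.0085 0 0;1 -0.003 -0.0085 0 0;1 0 0 0 0;1 0 0 0 0'
python3 -c "
from h import *
where((.53,-.02,45),('scene','top'))"
```

```text
t: 6.08
tool_pos: [0.4578, -0.0716, 0.1766]
orientation: [1.194, -2.905, -0.001]
force: [-0.6, -0.3, 0.5]
opening: 0.0801
gripper_force: 0.0
t 6.08 tcp [ 0.4578 -0.0716  0.1766] yhead 134.7 j6 -2.62 F [-0.6 -0.3  0.5] open 0.08
scene [ 5.23700e-01 -2.18000e-02  4.40284e+01] iou 0.964 tcp in base -0.082 0.01
top [ 5.278e-01 -1.740e-02  4.071e+01] iou 0.785 tcp in base -0.0884 0.0046
```

```bash
python3 -m jog '1 0 0 0.016 0;1 0 0 0.016 0;1 0 0 0.016 0;1 0 0 0.016 0;1 0 0 0.016 0;1 0 0 0 0;1 -0.004 0 0 0;1 -0.004 0 0 0;1 -0.003 0 0 0'
python3 -m jog '1 -0.0025 0.0005 0 0.5;1 -0.0025 0.0018 0 1.5;1 -0.0025 0.0018 0 1.5;1 -0.0025 0.0018 0 1.5;1 -0.0025 0.0018 0 1.5;1 -0.0025 0.0018 0 1.5;1 -0.0025 0.0018 0 1.5;1 -0.0025 0.0018 0 1.5;1 -0.0025 0.0018 0 1.5'
python3 -c "
from h import *
where((.53,-.02,40),('scene','top'))"
```

```text
t: 6.98
tool_pos: [0.4669, -0.0643, 0.0984]
orientation: [-1.193, 2.904, -0.002]
force: [0.7, -0.0, -0.9]
opening: 0.093
gripper_force: 0.0
t: 7.73
tool_pos: [0.4735, -0.0389, 0.0977]
orientation: [0.868, -3.018, 0.001]
force: [-4.6, -3.2, 4.6]
opening: 0.0929
gripper_force: 3.0
t 7.73 tcp [ 0.4735 -0.0389  0.0977] yhead 122.1 j6 -2.32 F [-4.6 -3.2  4.6] open 0.093
scene [ 5.35400e-01 -1.30000e-02  3.19669e+01] iou 0.953 tcp in base -0.0662 0.0108
top [ 5.4070e-01 -1.1200e-02  3.1455e+01] iou 0.782 tcp in base -0.0718 0.0114
```

```bash
python3 -m jog '1 -0.0025 0.0018 0 1.5;1 -0.0025 0.0018 0 1.5;1 -0.0025 0.0018 0 1.5;1 -0.0025 0.0018 0 1.5;1 -0.0025 0.0018 0 1.5;1 -0.0025 0.0018 0 1.5;1 -0.0025 0.0018 0 1.5;1 -0.0025 0.0018 0 1.5;1 -0.0025 0.0018 0 1.5;1 -0.0025 0.0018 0 1.5'
python3 -c "
from h import *
where((.555,-.005,17),('scene','top'))"
```

```text
t: 8.72
tool_pos: [0.4881, -0.0119, 0.0972]
orientation: [0.468, -3.105, 0.0]
force: [-5.5, -1.5, 4.8]
opening: 0.0929
gripper_force: 3.0
t 8.72 tcp [ 0.4881 -0.0119  0.0972] yhead 107.1 j6 -2.0 F [-5.5 -1.5  4.8] open 0.093
scene [ 5.54800e-01 -3.20000e-03  1.74245e+01] iou 0.953 tcp in base -0.0663 0.0117
top [ 5.5960e-01 -2.4000e-03  1.5944e+01] iou 0.779 tcp in base -0.0714 0.0105
```

```bash
python3 -m jog '1 -0.0025 0.0018 0 1.5;1 -0.0025 0.0018 0 1.5;1 -0.0025 0.0018 0 1.5;1 -0.0025 0.0018 0 1.5;1 -0.0025 0.0018 0 1.5;1 -0.0025 0.0018 0 1.5;1 -0.0025 0.0018 0 1.5;1 -0.0025 0.0018 0 1.5;1 -0.0025 0.0018 0 1.5;1 -0.0025 0.0018 0 1.5'
python3 -c "
from h import *
where((.575,.002,2),('scene','top'))"
```

```text
t: 9.7
tool_pos: [0.5093, 0.0104, 0.0969]
orientation: [0.059, -3.14, -0.0]
force: [-6.3, -0.1, 3.8]
opening: 0.0924
gripper_force: 2.9
t 9.7 tcp [0.5093 0.0104 0.0969] yhead 92.2 j6 -1.69 F [-6.3 -0.1  3.8] open 0.092
scene [5.7610e-01 1.6000e-03 2.2768e+00] iou 0.942 tcp in base -0.0664 0.0115
top [ 0.5775  0.0097 -0.889 ] iou 0.8 tcp in base -0.0682 -0.0003
```

```bash
python3 -m jog '1 -0.003 0.001 0 0.9;1 -0.003 0 0 0;1 -0.003 0 0 0;1 -0.003 0 0 0;1 -0.003 0 0 0;1 -0.003 0 0 0;1 -0.003 0 0 0;1 -0.003 0 0 0;1 -0.003 0 0 0;1 -0.003 0 0 0'
python3 -m jog '1 -0.002 0 0 0;1 -0.002 0 0 0;1 -0.002 0 0 0;1 -0.002 0 0 0'
python3 -m jog '1 -0.001 0 0 0;1 -0.001 0 0 0'
python3 -c "
from h import *
where((.615,.002,1.3),('scene','top'))"
```

```text
t: 10.68
tool_pos: [0.5391, 0.0119, 0.0967]
orientation: [0.036, -3.14, -0.0]
force: [-6.8, 0.4, 2.8]
opening: 0.093
gripper_force: 3.3
t: 11.02
tool_pos: [0.5471, 0.0121, 0.0967]
orientation: [0.036, -3.14, -0.0]
force: [-7.3, -0.7, 4.4]
opening: 0.0932
gripper_force: 3.3
t: 11.18
tool_pos: [0.549, 0.0121, 0.0967]
orientation: [0.036, -3.14, -0.0]
force: [-6.5, 0.4, 4.2]
opening: 0.093
gripper_force: 3.4
t 11.18 tcp [0.549  0.0121 0.0967] yhead 91.3 j6 -1.67 F [-6.5  0.4  4.2] open 0.093
scene [0.6576 0.004  1.6369] iou 0.766 tcp in base -0.1083 0.0112
top [  0.6448   0.0307 -16.9885] iou 0.698 tcp in base -0.0862 -0.0457
```

```bash
for i in 1; do python3 -m jog '1 -0.001 0 0 0;1 -0.001 0 0 0;1 -0.001 0 0 0' | grep -E "tool_pos|force"
python3 -m jog '1 -0.001 0 0 0;1 -0.001 0 0 0' | grep -E "tool_pos|force"
python3 -m jog '1 -0.001 0 0 0;1 -0.001 0 0 0' | grep -E "tool_pos|force"; done
```

```text
tool_pos: [0.5519, 0.0122, 0.0967]
force: [-6.0, -0.7, 3.6]
gripper_force: 3.3
tool_pos: [0.554, 0.0122, 0.0967]
force: [-7.0, -0.3, 3.9]
gripper_force: 3.3
tool_pos: [0.5559, 0.0123, 0.0967]
force: [-6.8, -0.4, 3.7]
gripper_force: 3.3
```

```bash
python3 -m jog '1 -0.001 0 0 0;1 -0.001 0 0 0' | grep -E "tool_pos|force"
python3 -m jog '1 -0.001 0 0 0' | grep -E "tool_pos|force"
python3 -m jog '1 -0.001 0 0 0' | grep -E "tool_pos|force"
python3 -c "
from h import *
c=robot.read_camera('scene');cv2.imwrite('pics/s4.png',cv2.resize(c['color'][180:300,240:380,::-1],None,fx=5,fy=5,interpolation=cv2.INTER_CUBIC))"
```

```text
tool_pos: [0.5566, 0.0123, 0.0965]
force: [-18.8, -0.1, 13.7]
gripper_force: 9.7
tool_pos: [0.5568, 0.0123, 0.0964]
force: [-23.6, -0.2, 17.3]
gripper_force: 12.1
tool_pos: [0.5569, 0.0124, 0.0962]
force: [-28.8, -0.7, 20.2]
gripper_force: 14.4
```

View pics/s4.png

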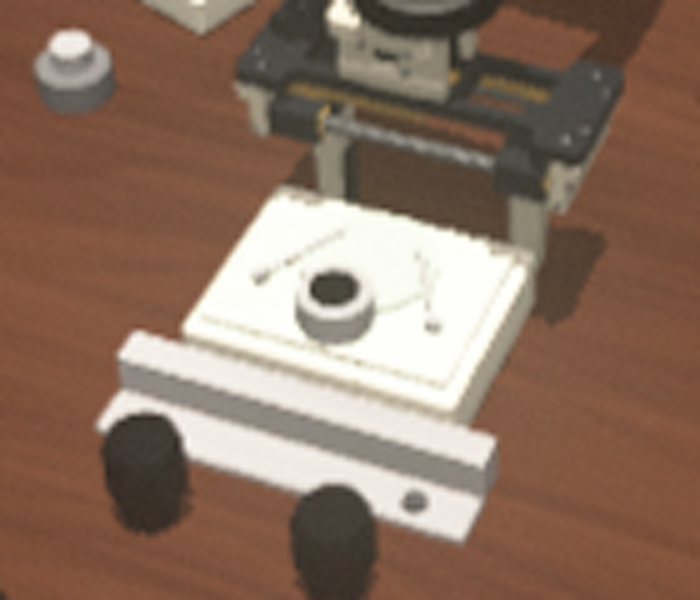

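The base sits against the fence, its back edge running (185,330) to (462,420) inside the fence ends (138,332) and (497,438). The force rise confirms contact. I'll back off gently, lift clear and verify.

```bash
python3 -m jog '1 0.001 0 0 0;1 0.001 0 0 0;1 0.002 0 0 0;1 0.003 0 0 0;1 0.005 0 0 0;1 0.01 0 0 0;1 0.015 0 0 0;1 0.015 0 0 0;1 0 0 0 0'
python3 -m jog '1 0.01 0 -0.03 0;1 0.02 0 -0.03 0;1 0.02 0 -0.03 0;1 0.01 0 -0.03 0;1 0 0 -0.03 0;1 0 0 0 0;1 0 0 0 0'
python3 - <<'E'
from h import *
s,T,w,P=wrist();t=robot.read_camera("top");c=robot.read_camera("scene")
a=cv2.resize(t["color"][135:215,275:375,::-1],None,fx=6,fy=6,interpolation=cv2.INTER_CUBIC)
b=cv2.resize(c["color"][215:285,255:345,::-1],None,fx=8,fy=8,interpolation=cv2.INTER_CUBIC)
cv2.imwrite("pics/f_top.png",a);cv2.imwrite("pics/f_scene.png",b)
cv2.imwrite("pics/final.png",cv2.resize(cv2.vconcat([cv2.resize(a,(720,480))[:300],cv2.resize(b,(720,560))[:300]]),(720,600)))
E
```

```text
t: 13.05
tool_pos: [0.5065, 0.0114, 0.0964]
orientation: [0.035, -3.14, -0.0]
force: [-1.6, 0.6, -0.3]
opening: 0.0929
gripper_force: 0.0
t: 13.63
tool_pos: [0.4506, 0.0099, 0.2498]
orientation: [-0.034, 3.135, -0.001]
force: [-0.7, 0.1, -0.5]
opening: 0.0927
gripper_force: 0.0
```

View pics/final.png

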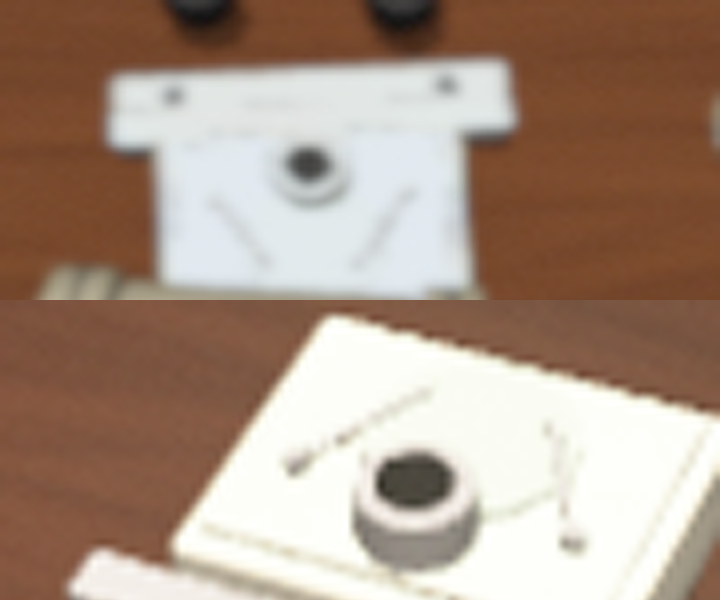

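The final picture shows the back against the fence with no gap visible. It spans columns 157–467 of the fence's 108–515, so it is well centred. The arm is clear, so I'm handing in.

```bash
python3 -c "
from plant import robot
print(robot.close_job())"
```

```text
the job is handed in; nothing more can be done
None
```

The base's back is against the steel fence with no visible gap and is roughly centred between the fence ends; I pushed only on its side walls, and handed the job in at about 14 s with the arm clear.

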